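# Flip the reorder tag of the empty bin

## Task

Of the two red parts bins that have a tag stand in front of them, one has run empty: flip the hinged tag on that bin's stand right over its pivot, so that it lies level on the other side with its ringed face up. Push it with the fingertips only, gently, without gripping it or lifting or shoving its stand. Leave the other bin's tag as it is and everything else where it stands.

Things in the scene. Friction and masses are not known exactly. Their poses are not given: they have to be found in the camera images.
- stand_empty: Tag stand before the empty bin: loose, about 1 kg, steel base 100 x 130 x 10 mm with two aluminium cheeks (36 mm wide, 94 mm tall, outer faces at x = +-47 mm) that carry a hinge pin along the stand's x axis. Origin: centre of the base's underside; z up; the tag starts on the stand's -y side and flips over the pin to +y.
- pivot_empty (a point): Point on that stand's hinge axis, midway between the cheeks, 80 mm above the bench (axes as the stand's). The hinge is stiff (0.03 N m): the tag stays at any angle at which it is left; 1 to 3 N at a fingertip turns it.
- tag_empty (a joint): Angle of that stand's grey tag, rad: 0 = level on the -y side, plain face up; pi/2 = upright; pi = level on the +y side, the face with a raised ring up. Rubber stops at 0 and pi (they give 2 to 3 mm at the plate under 20 N); starts at 0 to 0.3.
- edge_empty (a point): Middle of the free edge of that tag's plate. The plate is 72 mm wide (along x), 4 mm thick and reaches 75 mm from the hinge axis.
- wing_empty (a point): Tip of the upper thumb wing, 55 mm from the hinge axis. Opposite the plate two wings (26 mm wide, 4 mm thick) form a V, 45 degrees above and below the plate's plane. With the tag at 0 the upper one points up and out at 45 degrees on the +y side; pressing it down lifts the plate, with free room below it down to the base plate.
- stand_lugs: Tag stand before the bin that holds lugs: loose, about 1 kg, steel base 100 x 130 x 10 mm with two aluminium cheeks (36 mm wide, 94 mm tall, outer faces at x = +-47 mm) that carry a hinge pin along the stand's x axis. Origin: centre of the base's underside; z up; the tag starts on the stand's -y side and flips over the pin to +y.
- pivot_lugs (a point): Point on that stand's hinge axis, midway between the cheeks, 80 mm above the bench (axes as the stand's). The hinge is stiff (0.03 N m): the tag stays at any angle at which it is left; 1 to 3 N at a fingertip turns it.
- tag_lugs (a joint): Angle of that stand's grey tag, rad: 0 = level on the -y side, plain face up; pi/2 = upright; pi = level on the +y side, the face with a raised ring up. Rubber stops at 0 and pi (they give 2 to 3 mm at the plate under 20 N); starts at 0 to 0.3.
- edge_lugs (a point): Middle of the free edge of that tag's plate. The plate is 72 mm wide (along x), 4 mm thick and reaches 75 mm from the hinge axis.
- wing_lugs (a point): Tip of the upper thumb wing, 55 mm from the hinge axis. Opposite the plate two wings (26 mm wide, 4 mm thick) form a V, 45 degrees above and below the plate's plane. With the tag at 0 the upper one points up and out at 45 degrees on the +y side; pressing it down lifts the plate, with free room below it down to the base plate.
- bin_empty: Red open stacking bin with nothing in it, 158 (its x) x 115 x 74 mm, loose. Origin: centre of its underside, x away from its low open front. Its tag stand stands before that front, centres about 150 to 170 mm apart.
- bin_lugs: The same kind of red stacking bin with small lugs lying in it; origin, axes and its tag stand as for the empty bin. The two bins may stand either way round, left or right.
- below_lamp (a point): Point on the bench top straight below the middle of the magnifier lamp's hood, fixed: its underside is 600 mm above the bench, between the two bins (about 250 mm across, 190 mm tall). Carry the arm past in front of it, nearer the robot, or low.
- pliers: Small pliers with teal handles lying flat, 49 x 127 x 11 mm; a bystander. Origin: centre of its underside.
- plug: White and black line plug lying down, 19 x 88 x 20 mm; a bystander. Origin: centre of its underside.
- glue: White glue bottle standing, 39 mm across, 118 mm tall; a bystander. Origin: centre of its underside.
- reel: Small reel standing on its flange, 54 mm across, 40 mm tall; a bystander. Origin: centre of its underside.
- tape: Roll of black tape lying flat, 59 mm across, 19 mm tall; a bystander. Origin: centre of its underside.
Not all that is in view belongs to the job. Leave any green look-alike of the stand_empty alone.

How it is judged:
By the outcome, as a careful person would: the job done as asked, in the order asked, and still so for the second after the job is handed in, with the robot touching nothing.
It also fails if it takes over 45 s, if anything falls off the work surface, if the arm or the gripper's body presses on something with over 40 N, if the wrist force passes 120 N, or if a joint passes its speed limit or range.

## Robot

A 7-joint arm with a two-finger parallel gripper is mounted at the origin on a cart in front of the work surface, level with it; the furniture and walls round the work are solid. World frame = base frame: x ahead of the robot, y to its left, z up, the work surface at z = 0. Lengths are in m, angles in rad, forces in N, time in s.
With the tool pointing down it reaches from about 0.425 to 0.925 m from the base axis. Payload 6.8 kg.
Tool frame: the origin (TCP) lies on the centre line of the jaws, within the pads' length; the fingertips stand bot.tip_reach ahead of it and the grasp point (between the pads) lies 3 mm ahead of it (bot.tip_reach is the distance from the TCP to the fingertips, in m); z points along the fingers, y is the line along which they close (so a half turn about z gives the same grasp; the last joint's range is limited). The gripper opens to 85 mm and grips with 20 to 120 N. Pads are 22 mm wide; open, the fingers measure 114 mm over their backs; the gripper's body (76 mm by 85 mm) begins 54 mm behind the grasp point. The pads swing forward as they close: fully open they stand 13 mm farther back than shut.
Start: joints at [-0.108, 0.477, 0.022, 1.555, -0.011, 1.109, -0.083], TCP at [0.675, 0, 0.253] pointing down, gripper open.
Joint ranges: [-2.96, 2.96], [-0.34, 2.1], [-1.41, 1.46], [0.24, 2.44], [-1.37, 4.51], [0.17, 1.92], [-2.96, 2.96]. Speed limits (rad/s): [2.39, 2.39, 3.14, 3.14, 3.14, 3.14, 3.14].

## Interface

Orientations are given as a unit quaternion [w, x, y, z].
In Python, from station import bot gives the robot as it stands.
- The arm moves only by the tool jog_arm, never from a script. Its argument "deltas" is a list of rows, each a list of 7 numbers: the shift along the world's x, y, z in m, then the turn, a rotation vector about the world's x, y, z in rad, then the opening, from 0 (shut) to 1 (fully open). In form: [[x, y, z, rx, ry, rz, grip], ...]. A call has 1 to 10 rows; each row shifts and turns the commanded pose from where the row before left it; what a row does not reach is not made up. A row lasts 1/10 s, in which the tool goes at most 50 mm and 8.59 degrees, less where a joint would pass 70% of its speed; a pose out of reach is approached as far as the arm can. A call with a gripper value outside its range is refused whole. The fingers move at their own pace and stop on an object; "newtons" is the grip in N (left out, the last holds). Time passes only in rows, so rows that do not move let the fingers close. It gives the time, the measured TCP pose, the force, the opening and the grip force at its end, in the units of the state.
- bot.get_obs(): the state, without advancing time (a new reading comes with each control period).
- bot.read_camera(name): name is "scene" or "side" or "wrist"; returns a dict with "img" (400x640x3 uint8, red, green, blue), "K" (3x3 intrinsics, pixels), "eye" and "attitude" of the camera in the world. Camera axes: x right, y down, z forward; pixel columns grow to the right and rows downward; lengths in m; the calibration is good to about 2 mm. A picture is of the moment at which its call begins. There is no depth.
- bot.hand_in(): hands the job in; it is judged then, once.
The state is a dict: "t": time; "q": joint angles; "joint_vel": joint speeds; "joint_torque": joint torques, N m; "eef_pos": TCP position; "tool_rot": TCP orientation; "contact_force": force on the tool from outside, world axes, zero at the start; "torque": the same for the moment, N m; "gripper_width": opening from 0.0 (shut) to 1.0 (fully open); "grasp_force": force on a finger pad.
Only numpy, scipy, OpenCV 4.12 (cv2) and the standard library are available. Lean on these libraries where they do the work, as an engineer would, in place of code of your own. Each camera call takes 0.05 s, during which the arm holds its last target. There are 200 camera calls.

## Working session

There is one attempt and no reset: what is moved stays moved. The work goes in short steps, Python scripts to look and compute and a tool call to move; the robot and the scene stay as the last step left them, time stands still between calls to the robot, and variables do not carry over. Pictures are saved under pics/ and viewed, at most 10 in all, crops included, and the job is handed in when it is done.

Besides the shell and the picture viewer there is one more tool, called after "Call:" by a JSON object that holds its "method" and its "body", one argument or row to a line. jog_arm: Moves the arm, as the interface text tells. Its arguments: {"type":"object","properties":{"deltas":{"type":"array"},"newtons":{"type":"number"}},"required":["deltas"]}

```bash
mkdir -p pics; cat > h.py <<'E'
import numpy as np, cv2
from station import bot
from scipy.spatial.transform import Rotation as R
def cam(n):
    c=bot.read_camera(n); c['K']=np.array(c['K']); c['eye']=np.array(c['eye'])
    a=np.array(c['attitude'],float)
    c['R']=a if a.shape==(3,3) else R.from_quat(a,scalar_first=True).as_matrix()
    return c
def ray(c,u,v):
    d=c['R']@np.linalg.solve(c['K'],[u,v,1]); return d
def plane(c,u,v,z):
    d=ray(c,u,v); return c['eye']+d*(z-c['eye'][2])/d[2]
def proj(c,p):
    q=c['K']@(c['R'].T@(np.array(p)-c['eye'])); return q[:2]/q[2]
def tri(c1,p1,c2,p2):
    A=[];b=[]
    for c,p in((c1,p1),(c2,p2)):
        d=ray(c,*p); d/=np.linalg.norm(d); P=np.eye(3)-np.outer(d,d); A.append(P); b.append(P@c['eye'])
    return np.linalg.solve(sum(A),sum(b))
def save(c,n): cv2.imwrite('pics/'+n,c['img'][:,:,::-1])
E
python3 - <<'E'
from h import *
import pickle
for n in('scene','side','wrist'):
    c=cam(n); save(c,n+'0.png'); pickle.dump(c,open(n+'0.pkl','wb')); print(n,c['attitude'],c['eye'].round(3),c['K'].round(0).tolist())
print(bot.get_obs(),bot.tip_reach)
E
```

```text
scene [ 0.26917299 -0.40449766  0.7326095  -0.47666641] [-0.4    0.682  0.567] [[397.0, 0.0, 329.0], [0.0, 397.0, 206.0], [0.0, 0.0, 1.0]]
side [ 0.03953074 -0.05470955  0.85670118 -0.51137782] [0.327 1.429 0.801] [[483.0, 0.0, 318.0], [0.0, 483.0, 197.0], [0.0, 0.0, 1.0]]
wrist [ 1.31238387e-01  9.91349887e-01  8.74101946e-04 -1.05947928e-03] [0.677 0.066 0.373] [[278.0, 0.0, 324.0], [0.0, 278.0, 200.0], [0.0, 0.0, 1.0]]
{'t': 0.15, 'q': array([-0.10808901,  0.47759572,  0.02237852,  1.55617781, -0.01149717,
        1.1092871 , -0.08309795]), 'joint_vel': array([-0.00282373, -0.00200684,  0.00244638, -0.00355055, -0.00043238,
        0.00057805,  0.00122141]), 'joint_torque': array([ 1.55385478e-03, -5.96924365e+01,  1.60940632e+00, -2.81490952e+01,
        1.26662746e-02,  6.56643446e-03,  5.58682734e-05]), 'eef_pos': array([ 6.74599920e-01, -2.92143285e-05,  2.52579033e-01]), 'tool_rot': array([-4.33341227e-04,  7.07112884e-01,  7.07100361e-01, -5.10577515e-04]), 'contact_force': array([-0.34707668, -0.09738777,  0.29870029]), 'torque': array([ 0.00014621, -0.01165791, -0.01439297]), 'grasp_force': 0.0, 'gripper_width': 1.0030311817146242} 0.022
```

View pics/scene0.png

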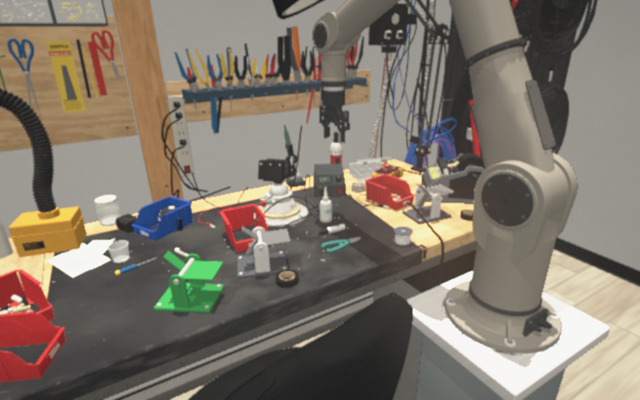

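View pics/side0.png

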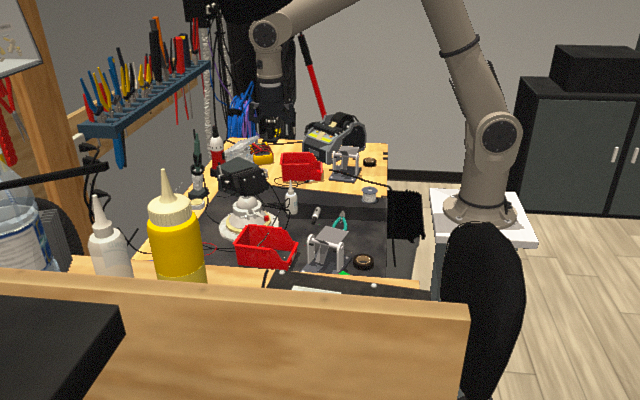

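The scene shows the left bin at scene (243,228) with its grey stand at (262,252). The right bin is at (388,190) with its stand at (430,205). The green look-alike is at (190,280). The side view shows the bins at (265,247) and (300,166), and their stands at (327,248) and (345,163).

```bash
python3 - <<'E'
import pickle,cv2,numpy as np
L=lambda n:pickle.load(open(n+'0.pkl','rb'))['img'][:,:,::-1]
s,d=L('scene'),L('side')
cr=lambda i,x,y:cv2.resize(i[y:y+75,x:x+100],(400,300),interpolation=cv2.INTER_CUBIC)
cv2.imwrite('pics/crops.png',np.vstack([np.hstack([cr(s,210,198),cr(s,355,160)]),np.hstack([cr(d,255,210),cr(d,275,130)])]))
E
```

```text
(no output)
```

View pics/crops.png

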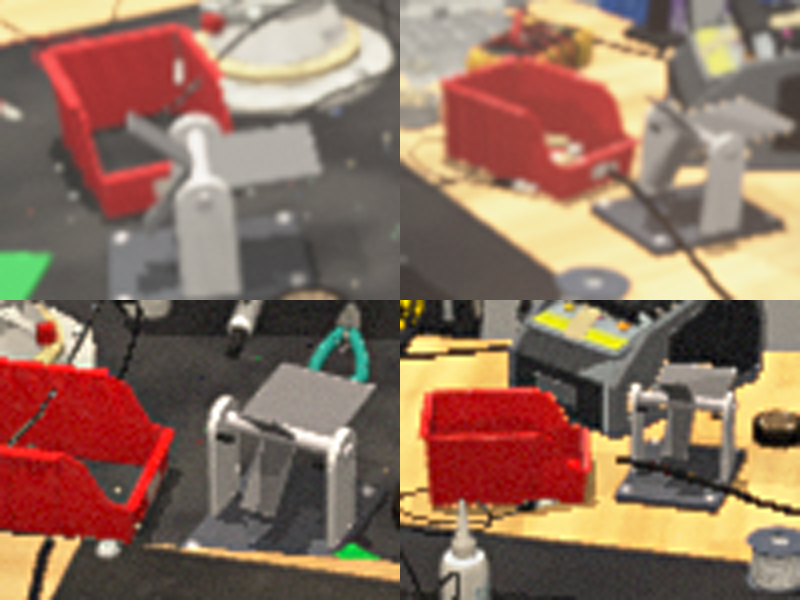

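View pics/wrist0.png

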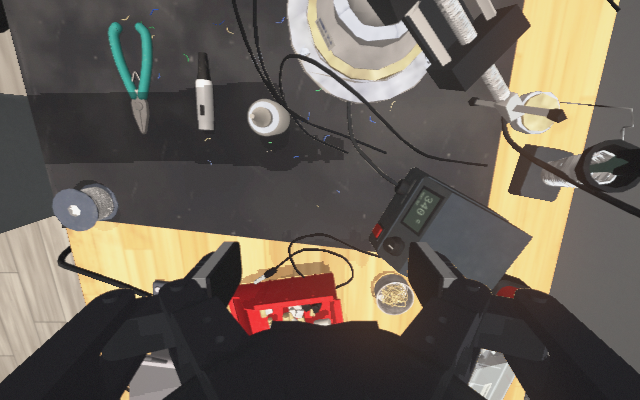

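The right bin has lugs in it: bright bits at scene crop (565,150), and the same in the wrist view at (310,310). The left bin shows only a bare floor, so it is the empty one. The target is the left grey stand, with the green one left alone. Next I triangulate it roughly.

```bash
python3 - <<'E'
from h import *
import pickle
s,d=[pickle.load(open(n+'0.pkl','rb')) for n in('scene','side')]
S=lambda x,y:(210+x/4,198+y/4); D=lambda x,y:(255+x/4,210+(y-300)/4)
for n,a,b in [('c near top',S(210,190),D(343,438)),('c far top',S(198,120),D(222,402)),('edgeA',S(320,172),D(325,440)),('edgeB',S(303,125),D(375,385)),('edgeA-B',S(320,172),D(375,385)),('edgeB-A',S(303,125),D(325,440))]:
    p=tri(s,a,d,b); print(n,p.round(3),proj(s,p)-a,proj(d,p)-b)
for u,v in [(388,190),]: pass
for n,p in[('base scene L',S(110,290)),('base R',S(320,285)),('base back', S(300,225))]: print(n,plane(s,*p,.01).round(3))
print('tape',plane(s,288,278,.02).round(3),'green base',plane(s,158,305,.0).round(3),plane(s,222,262,.08).round(3),'bin',plane(s,243,245,.0).round(3),'glue',plane(s,326,220,0).round(3))
E
```

```text
c near top [0.42  0.37  0.085] [ 0.04553697 -0.13944409] [0.02971417 0.13363688]
c far top [0.505 0.342 0.09 ] [-0.00354935  0.01111435] [-0.00214525 -0.01128054]
edgeA [0.442 0.29  0.047] [-1.8779708   5.46613041] [-0.96565534 -5.3358872 ]
edgeB [0.405 0.316 0.108] [-1.54675323  4.63003056] [-0.75479028 -4.41544702]
edgeA-B [0.404 0.302 0.085] [ 0.03573115 -0.11488307] [0.02187366 0.10768628]
edgeB-A [0.442 0.307 0.073] [-3.7194885  10.10620876] [ -1.49670856 -10.03654306]
base scene L [0.461 0.428 0.01 ]
base R [0.393 0.312 0.01 ]
base back [0.468 0.289 0.01 ]
tape [0.347 0.34  0.02 ] green base [0.436 0.626 0.   ] [0.406 0.477 0.08 ] bin [0.598 0.362 0.   ] glue [0.61  0.071 0.   ]
```

Rough fit: the hinge axis runs from (0.42,0.37) to (0.505,0.342), and the plate points towards (-0.31,-0.95). I'll bring the wrist camera over it with the fingers shut.

Call:
{"method": "jog_arm", "body": {
  "deltas": [
    [-0.02,0.02,0.005,0,0,-0.03,0],
    [-0.03,0.03,0.005,0,0,-0.03,0],
    [-0.03,0.03,0.005,0,0,-0.03,0],
    [-0.03,0.035,0.005,0,0,-0.03,0],
    [-0.03,0.035,0.005,0,0,-0.03,0],
    [-0.03,0.035,0.005,0,0,-0.03,0],
    [-0.02,0.035,0.005,0,0,-0.03,0],
    [-0.02,0.035,0.005,0,0,-0.03,0],
    [-0.01,0.035,0.005,0,0,-0.03,0],
    [0,0,0,0,0,-0.03,0]
  ]
}}

```text
t: 1.15
eef_pos: [0.4523, 0.296, 0.299]
tool_rot: [-0.001, 0.803, 0.597, 0.001]
contact_force: [0.5, -0.1, -1.2]
gripper_width: -0.002
grasp_force: 0.0
```

```bash
python3 - <<'E'
from h import *
import pickle
o=bot.get_obs(); print(o['t'],o['eef_pos'].round(3),o['gripper_width'])
c=cam('wrist'); save(c,'wrist1.png'); pickle.dump(c,open('wrist1.pkl','wb')); print(c['eye'])
E
```

```text
1.15 [0.452 0.296 0.299] -0.0017144001550598834
[0.47340462 0.35863991 0.41968658]
```

View pics/wrist1.png

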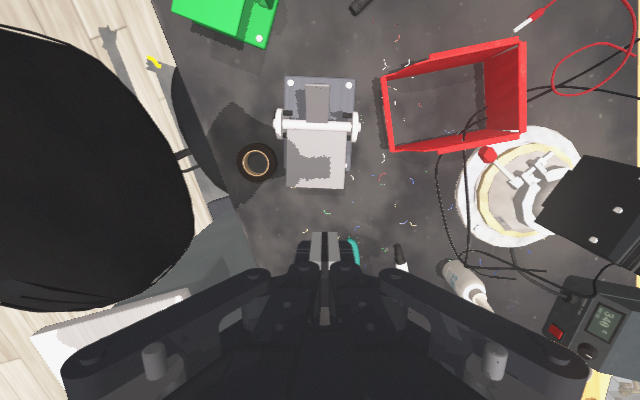

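The bin at (455,95) is clearly empty. Its stand has the pin from (278,124) to (358,126), the plate's free edge from (287,186) to (344,188), and the upper wing tip at about (317,84).

```bash
python3 - <<'E'
from h import *
import pickle
c=pickle.load(open('wrist1.pkl','rb')); s=pickle.load(open('scene0.pkl','rb'))
a,b=plane(c,281,124,.085),plane(c,355,126,.085); print('cheeks',a.round(4),b.round(4),np.linalg.norm(a-b)); m=(a+b)/2
x=(b-a)/np.linalg.norm(b-a); y=np.array([-x[1],x[0],0]); print('mid',m,'yaw',np.arctan2(x[1],x[0]))
for z in(.08,.09,.1):
  for p in((287,186),(344,188),(315.5,187)):
    q=plane(c,*p,z)-m; print(z,p,(q@x).round(4),(q@y).round(4))
for z in (.11,.119,.09): q=plane(c,317,84,z)-m; print('wing',z,(q@x).round(4),(q@y).round(4))
for p in [(285,76),(354,79),(345,180)]: q=plane(c,*p,.01)-m; print('base',p,(q@x).round(4),(q@y).round(4))
E
```

```text
cheeks [0.4251 0.375  0.085 ] [0.507  0.3481 0.085 ] 0.08611945239217837
mid [0.46604396 0.3615686  0.085     ] yaw -0.3171711885088622
0.08 (287, 186) -0.0374 -0.0746
0.08 (344, 188) 0.0339 -0.0753
0.08 (315.5, 187) -0.0018 -0.0749
0.09 (287, 186) -0.036 -0.0724
0.09 (344, 188) 0.0332 -0.0731
0.09 (315.5, 187) -0.0015 -0.0727
0.1 (287, 186) -0.0347 -0.0702
0.1 (344, 188) 0.0324 -0.0709
0.1 (315.5, 187) -0.0012 -0.0705
wing 0.11 -0.0013 0.0411
wing 0.119 -0.001 0.0398
wing 0.09 -0.0019 0.0437
base (285, 76) -0.0481 0.0635
base (354, 79) 0.0462 0.0621
base (345, 180) 0.0402 -0.0784
```

Call:
{"method": "jog_arm", "body": {
  "deltas": [
    [0.007,0.027,0,0,0,0,0],
    [0.007,0.027,0,0,0,0,0],
    [0.007,0.027,0,0,0,0,0],
    [0.006,0.025,0,0,0,-0.017,0],
    [0,0,-0.028,0,0,0,0],
    [0,0,-0.028,0,0,0,0],
    [0,0,-0.028,0,0,0,0],
    [0,0,-0.028,0,0,0,0],
    [0,0,-0.025,0,0,0,0],
    [0,0,0,0,0,0,0]
  ]
}}

```text
t: 2.2
eef_pos: [0.481, 0.3926, 0.1573]
tool_rot: [0.001, 0.81, 0.586, -0.004]
contact_force: [-0.1, -0.4, -0.1]
gripper_width: -0.0
grasp_force: 0.0
```

Call:
{"method": "jog_arm", "body": {
  "deltas": [
    [-0.002,0.009,0,0,0,0,0],
    [0,0,-0.01,0,0,0,0],
    [0,0,-0.008,0,0,0,0],
    [0,0,-0.008,0,0,0,0],
    [0,0,-0.008,0,0,0,0],
    [0,0,-0.008,0,0,0,0],
    [0,0,0,0,0,0,0]
  ]
}}

```text
t: 2.9
eef_pos: [0.4793, 0.4041, 0.1178]
tool_rot: [0.0, 0.81, 0.587, -0.001]
contact_force: [-1.0, 0.9, -0.9]
gripper_width: -0.001
grasp_force: 0.0
```

Call:
{"method": "jog_arm", "body": {
  "deltas": [
    [0,0,-0.007,0,0,0,0],
    [0,0,-0.007,0,0,0,0],
    [0,0,-0.007,0,0,0,0],
    [0,0,-0.007,0,0,0,0],
    [0,0,-0.007,0,0,0,0],
    [0,0,-0.003,0,0,0,0],
    [0,0,0,0,0,0,0]
  ]
}}

```text
t: 3.6
eef_pos: [0.4797, 0.4047, 0.0806]
tool_rot: [0.0, 0.81, 0.587, -0.001]
contact_force: [-0.5, 0.2, 0.4]
gripper_width: 0.001
grasp_force: 0.0
```

```bash
python3 - <<'E'
from h import *
s,d,w=cam('scene'),cam('side'),cam('wrist')
cr=lambda i,x,y:cv2.resize(i['img'][y:y+75,x:x+100],(400,300),interpolation=cv2.INTER_CUBIC)
im=np.hstack([cr(s,210,198),cr(d,275,200)])
cv2.imwrite('pics/p2.png',im[:,:,::-1]); print(bot.get_obs()['contact_force'],bot.get_obs()['eef_pos'])
E
```

```text
[ 0.52959913 -0.70124898 -0.65151939] [0.48003363 0.40511199 0.08141691]
```

View pics/p2.png

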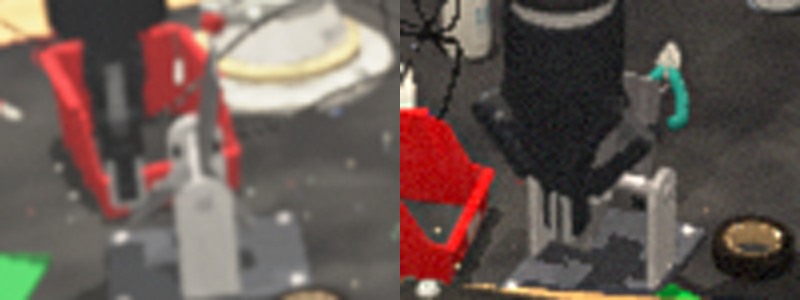

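The plate now stands nearly upright, with its top at crop (210,55) above the pivot at (205,185). I'll rise, cross to the -y side and come down behind the plate.

Call:
{"method": "jog_arm", "body": {
  "deltas": [
    [0,0,0.02,0,0,0,0],
    [0,0,0.03,0,0,0,0],
    [0,0,0.03,0,0,0,0],
    [0,0,0.03,0,0,0,0],
    [0,0,0.025,0,0,0,0],
    [0,0,0,0,0,0,0],
    [-0.009,-0.026,0,0,0,0,0],
    [-0.009,-0.026,0,0,0,0,0],
    [-0.009,-0.026,0,0,0,0,0],
    [-0.009,-0.026,0,0,0,0,0]
  ]
}}

```text
t: 4.75
eef_pos: [0.4433, 0.2998, 0.2158]
tool_rot: [0.0, 0.81, 0.587, -0.0]
contact_force: [0.2, -0.2, 0.4]
gripper_width: 0.002
grasp_force: 0.0
```

Call:
{"method": "jog_arm", "body": {
  "deltas": [
    [0,0,-0.023,0,0,0,0],
    [0,0,-0.023,0,0,0,0],
    [0,0,-0.023,0,0,0,0],
    [0,0,0,0,0,0,0],
    [0.004,0.012,0,0,0,0,0],
    [0.004,0.011,0,0,0,0,0],
    [0.004,0.011,0,0,0,0,0],
    [0.003,0.01,0,0,0,0,0],
    [0.003,0.01,0,0,0,0,0],
    [0.003,0.01,0,0,0,0,0]
  ]
}}

```text
t: 5.75
eef_pos: [0.4652, 0.3658, 0.1474]
tool_rot: [0.0, 0.81, 0.587, -0.0]
contact_force: [-0.3, -0.9, -0.8]
gripper_width: 0.001
grasp_force: 0.3
```

Call:
{"method": "jog_arm", "body": {
  "deltas": [
    [0.003,0.008,0,0,0,0,0],
    [0.003,0.008,0,0,0,0,0],
    [0.003,0.008,0,0,0,0,0],
    [0.003,0.008,-0.003,0,0,0,0],
    [0.002,0.006,-0.006,0,0,0,0],
    [0,0,0,0,0,0,0]
  ]
}}

```text
t: 6.35
eef_pos: [0.4787, 0.4038, 0.1372]
tool_rot: [-0.0, 0.81, 0.587, -0.0]
contact_force: [-0.4, -0.6, -0.9]
gripper_width: -0.002
grasp_force: 0.0
```

Call:
{"method": "jog_arm", "body": {
  "deltas": [
    [0,0,-0.005,0,0,0,0],
    [0,0,-0.005,0,0,0,0],
    [0,0,-0.005,0,0,0,0],
    [0,0,-0.005,0,0,0,0],
    [0,0,-0.004,0,0,0,0],
    [0,0,-0.003,0,0,0,0],
    [0,0,0,0,0,0,0]
  ]
}}

```text
t: 7.05
eef_pos: [0.4788, 0.4027, 0.1108]
tool_rot: [0.0, 0.81, 0.587, -0.0]
contact_force: [0.4, 0.2, 0.5]
gripper_width: 0.001
grasp_force: 0.0
```

Call:
{"method": "jog_arm", "body": {
  "deltas": [
    [0,0,-0.002,0,0,0,0],
    [0,0,-0.001,0,0,0,0],
    [0,0,-0.001,0,0,0,0],
    [0,0,0,0,0,0,0],
    [0,0,0,0,0,0,0]
  ]
}}

```text
t: 7.55
eef_pos: [0.479, 0.4029, 0.1073]
tool_rot: [0.0, 0.81, 0.587, -0.0]
contact_force: [-0.2, -0.4, 0.1]
gripper_width: -0.003
grasp_force: 0.0
```

Call:
{"method": "jog_arm", "body": {
  "deltas": [
    [0,0,-0.001,0,0,0,0],
    [0,0,-0.001,0,0,0,0],
    [0,0,0,0,0,0,0],
    [0,0,0,0,0,0,0]
  ]
}}

```text
t: 7.95
eef_pos: [0.479, 0.4029, 0.1052]
tool_rot: [0.0, 0.81, 0.587, -0.0]
contact_force: [-0.0, -0.2, 0.7]
gripper_width: -0.005
grasp_force: 0.0
```

Call:
{"method": "jog_arm", "body": {
  "deltas": [
    [0,0,-0.001,0,0,0,0],
    [0,0,0,0,0,0,0],
    [0,0,0,0,0,0,0]
  ]
}}

```text
t: 8.25
eef_pos: [0.479, 0.403, 0.1042]
tool_rot: [0.0, 0.81, 0.587, -0.0]
contact_force: [0.1, -0.4, 0.6]
gripper_width: -0.004
grasp_force: 0.0
```

Call:
{"method": "jog_arm", "body": {
  "deltas": [
    [0,0,-0.001,0,0,0,0],
    [0,0,0,0,0,0,0],
    [0,0,0,0,0,0,0]
  ]
}}

```text
t: 8.55
eef_pos: [0.479, 0.403, 0.104]
tool_rot: [0.0, 0.81, 0.587, 0.0]
contact_force: [-1.3, -1.8, 5.2]
gripper_width: 0.001
grasp_force: 3.1
```

Call:
{"method": "jog_arm", "body": {
  "deltas": [
    [0,0,-0.001,0,0,0,0],
    [0,0,0,0,0,0,0],
    [0,0,0,0,0,0,0]
  ]
}}

```text
t: 8.85
eef_pos: [0.4791, 0.403, 0.1039]
tool_rot: [0.0, 0.81, 0.587, 0.0]
contact_force: [-3.6, -2.8, 12.5]
gripper_width: -0.002
grasp_force: 6.3
```

It is at the stop (12 N). I'll retreat straight up, back off and look.

Call:
{"method": "jog_arm", "body": {
  "deltas": [
    [0,0,0.01,0,0,0,0],
    [0,0,0.02,0,0,0,0],
    [0,0,0.03,0,0,0,0],
    [0,0,0.04,0,0,0,0],
    [0,0,0.04,0,0,0,0],
    [-0.006,-0.025,0.04,0,0,0,0],
    [-0.007,-0.03,0.02,0,0,0,0],
    [-0.007,-0.03,0,0,0,0,0],
    [0,0,0,0,0,0,0]
  ]
}}

```text
t: 9.75
eef_pos: [0.4595, 0.3138, 0.3037]
tool_rot: [0.001, 0.811, 0.585, 0.0]
contact_force: [0.2, -1.7, 0.5]
gripper_width: 0.001
grasp_force: 0.0
```

```bash
python3 - <<'E'
from h import *
s,d,w=cam('scene'),cam('side'),cam('wrist')
cr=lambda i,x,y:cv2.resize(i['img'][y:y+75,x:x+100],(400,300),interpolation=cv2.INTER_CUBIC)
im=np.vstack([np.hstack([cr(s,210,198),cr(d,275,200)]),np.hstack([w['img'][0:250,150:550],cr(s,355,160)[:250]])])
cv2.imwrite('pics/p3.png',im[:,:,::-1]); print(bot.get_obs()['eef_pos'])
P=np.array([.4655,.3615,.08]); x=np.array([.95,-.312,0]); y=np.array([.312,.95,0])
for q in [P+.075*y+.036*x,P+.075*y-.036*x,P-.041*x,P+.041*x]:
    print('expect in picture', proj(w,q)-[150,-300], proj(s,q)*4-np.array([840,792]))
E
```

```text
[0.45887419 0.31846089 0.30244781]
expect in picture [197.49377039 377.56932873] [ 74.91707458 152.07725819]
expect in picture [134.58555179 377.53061884] [ 76.32399865 205.38299516]
expect in picture [132.71931712 444.19859293] [200.08129322 194.09504493]
expect in picture [200.23091957 444.24476931] [189.98254702 135.33435449]
```

View pics/p3.png

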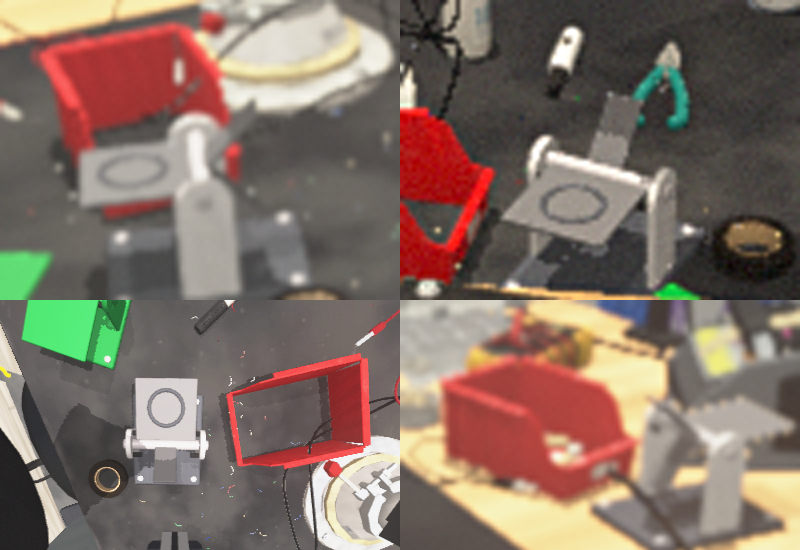

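The tag lies level with its ring up, and its edge is at wrist crop (135–197,378), as predicted for pi. The stand and everything else are unmoved, and the robot is clear.

```bash
python3 -c "
from station import bot
print(bot.hand_in())"
```

```text
the job is handed in; nothing more can be done
None
```

I flipped the empty bin's tag right over: in the final pictures it lies level on the far side with its ringed face up. The stand, the other tag and the other things in view look unmoved, and I've handed in the job.

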